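# Close the specimen transport case

## Robot

A 6-joint arm with a two-finger parallel gripper is mounted at the origin on a cart in front of the work surface, level with it; the furniture and walls round the work are solid. World frame = base frame: x ahead of the robot, y to its left, z up, the work surface at z = 0. Lengths are in m, angles in rad, forces in N, time in s.
With the tool pointing down it reaches from about 0.35 to 0.85 m from the base axis. Payload 8.1 kg.
Tool frame: the origin (TCP) lies midway between the tips of the shut fingers; the grasp point (between the pads) lies 19 mm behind it (robot.grip_point_offset is the distance from the TCP to the grasp point, in m); z points along the fingers, y is the line along which they close (so a half turn about z gives the same grasp; the last joint's range is limited). The gripper opens to 93 mm and grips with 3 to 60 N. Pads are 15 mm wide; open, the fingers measure 128 mm over their backs; the gripper's body (75 mm by 188 mm) begins 65 mm behind the grasp point.
Start: joints at [1.025, 0.13, 1.488, -0, 1.523, -0.085], TCP at [0.267, 0.537, 0.187] pointing down, gripper open.
Joint ranges: [-2.96, 2.96], [-0.89, 2.26], [0.02, 2.5], [-1.34, 4.48], [0, 2.73], [-2.66, 2.66]. Speed limits (rad/s): [2.39, 2.39, 2.79, 3.14, 3.14, 3.14].

## Interface

Orientations are given as a rotation vector (axis times angle).
In Python, from plant import robot, read_camera, job gives the robot as it stands.
- The arm moves only by the shell command python3 -m inch 'ROWS' [FORCE]. ROWS is JSON, one flat list of numbers, 5 for each row, row after row: the shift along the world's x, y, z in mm, then the turn about the world's z in degrees, then the opening in per cent of the stroke, from 0 (shut) to 100 (fully open). In form: [dx, dy, dz, yaw, hand, dx, dy, dz, yaw, hand, ...]. A call has 1 to 10 rows; each row is the pose to reach, as a shift and turn from the pose commanded when the call began; what a row does not reach only later rows make up. A row lasts 1/12 s, in which the tool goes at most 41.7 mm and 7.16 degrees, less where a joint would pass 70% of its speed; a pose out of reach is approached as far as the arm can. A call with a gripper value outside its range is refused whole. The fingers move at their own pace and stop on an object; FORCE is the grip in N (left out, the last holds). Time passes only in rows, so rows that repeat a pose let the fingers close. It gives the time, the measured TCP pose, the force, the opening and the grip force at its end, in the units of the state.
- robot.read_state(): the state, without advancing time (a new reading comes with each control period).
- read_camera(name): name is "side" or "top" or "wrist"; returns a dict with "image" (420x560x3 uint8, blue, green, red), "K" (3x3 intrinsics, pixels), "extrinsics" (4x4, takes a point from world to camera coordinates); the wrist camera has in their place "mount" (4x4, takes a point from camera to tool coordinates, whose origin is the TCP and whose axes are the flange's). Camera axes: x right, y down, z forward; pixel columns grow to the right and rows downward; lengths in m; the calibration is good to about 2 mm. The wrist camera is an equidistant fisheye: a pixel r from the principal point sees the ray r / f radians off the axis. A picture is of the moment at which its call begins: read the wrist's pose just before it. There is no depth.
- job.close_job(): hands the job in; it is judged then, once.
The state is a dict: "t": time; "q": joint angles; "dq": joint speeds; "joint_torque": joint torques, N m; "tool_pos": TCP position; "orientation": TCP orientation; "force": force on the tool from outside, world axes, zero at the start; "wrist_torque": the same for the moment, N m; "opening": finger opening in m; "gripper_force": force on a finger pad.
Only numpy, scipy, OpenCV 4.12 (cv2) and the standard library are available. Lean on these libraries where they do the work, as an engineer would, in place of code of your own. Each camera call takes 0.05 s, during which the arm holds its last target. There are 200 camera calls.

## Task

Close up the open specimen case for transport: push its upright retaining flap over until it lies flat above the test tubes, and only after that swing the hinged cover over it and push it fully shut. Nothing is to be picked up: leave the tubes lying in the case and do not shift the dropper bottles that stand beside it.

Things in the scene. Friction and masses are not known exactly. Their poses are not given: they have to be found in the camera images.
- case: the specimen case, a grey open box 150 (x) x 160 (y) x 60 (z) mm that cannot slide. Origin: centre of its underside; x points from its front wall (towards the robot, turned up to 0.9 rad) to the cover's hinge at its back, y to its left, z up. Rim at z = 60 mm, walls 5 mm thick. The tubes lie along y in grooves on its floor.
- cover (a joint): angle of the case's grey cover in rad: 0 = shut, lying on the rim; 1.57 = standing upright on the back rim; up to 1.9 = leaning back. It starts open (1.55 to 1.78). A stiff friction hinge: the cover stays wherever it is left and does not fall, so it must be pushed all the way; 1 to 5 N near its free edge moves it.
- cover_hinge (a point): middle of the cover's hinge line, along the case's y; in the case frame at x = 75, y = 0, z = 61 mm. The cover is a plate 164 mm wide along the hinge, 154 mm long, 6 mm thick. Axes turn with the cover: it reaches from here along -x; z is the normal of its outer face (its back when open, its top when shut), which lies 7 mm off the hinge plane.
- cover_edge (a point): point on the cover's outer face at the middle of its free edge, 150 mm from the hinge; axes as cover_hinge. A small 40 mm wide lip runs along the edge here.
- flap (a joint): angle of the retaining flap in rad: 0 = folded down flat over the tubes; 1.57 = upright; up to 1.8 = leaning outward. It starts upright (1.4 to 1.7). A friction hinge: it stays where it is left; about 1 N near its free edge moves it. Folded down, it lies 10 mm below the rim.
- flap_hinge (a point): middle of the flap's hinge line, inside the right-hand (-y) wall; in the case frame at x = -28, y = -70, z = 50 mm, along the case's x. The flap is an aluminium plate 60 mm wide along the hinge, 105 mm long, 3 mm thick. Axes turn with the flap: y points from hinge to free edge; z is the normal of the face that looks out (right) when upright, up when folded, 1.5 mm off the hinge plane.
- flap_edge (a point): middle of the flap's free edge, which has a 5 mm thick bead, 105 mm from its hinge line; axes as flap_hinge.
- tube_1: a glass test tube of 17 x 86 (open mouth) mm lying in a groove of the case, under the place where the flap folds down; loose. Origin: the centre of its round closed bottom end; its z axis runs along the tube to its mouth (the case's +y). It lies still and is only to be left where it is.
- tube_2: a glass test tube of 18 x 87 (blue cap) mm lying in a groove of the case, under the place where the flap folds down; loose. Origin: the centre of its round closed bottom end; its z axis runs along the tube to its mouth (the case's +y). It lies still and is only to be left where it is.
- tube_3: a glass test tube of 18 x 103 (yellow cap) mm lying in a groove of the case, under the place where the flap folds down; loose. Origin: the centre of its round closed bottom end; its z axis runs along the tube to its mouth (the case's +y). It lies still and is only to be left where it is.
- bottle_front: an amber glass dropper bottle with a black rubber bulb, 33 mm across and 102 mm tall, standing loose on the desk in front of the case, 15 to 35 mm from its wall; a bystander, easily tipped. Origin: centre of its underside, z up.
- bottle_right: an amber glass dropper bottle with a black rubber bulb, 33 mm across and 102 mm tall, standing loose on the desk to the right of the case, 15 to 35 mm from its wall; a bystander, easily tipped. Origin: centre of its underside, z up.
Things that resemble listed ones, but are neither listed nor needed, are in the scene too. Leave any purple look-alike of the tube_1 alone.

How it is judged:
By the outcome, as a careful person would: the job done as asked, in the order asked, and still so for the second after the job is handed in, with the robot touching nothing.
It also fails if it takes over 67 s, if anything falls off the work surface, if the arm or the gripper's body presses on something with over 40 N, if the wrist force passes 120 N, or if a joint passes its speed limit or range.

## Working session

There is one attempt and no reset: what is moved stays moved. The work goes in short steps, Python scripts to look and compute and a shell command to move; the robot and the scene stay as the last step left them, time stands still between calls to the robot, and variables do not carry over. Pictures are saved under pics/ and viewed, at most 10 in all, crops included, and the job is handed in when it is done.

```bash
mkdir -p pics
python3 - <<'E'
from plant import robot, read_camera
import cv2,numpy as np
print(robot.read_state())
for n in("top","side"):
    c=read_camera(n);cv2.imwrite(f"pics/{n}0.png",c["image"]);np.savez(f"pics/{n}0.npz",K=c["K"],E=c["extrinsics"]);print(n,c["K"].tolist(),np.round(c["extrinsics"],3).tolist())
E
```

```text
{'t': 0.0, 'q': array([ 1.02461177e+00,  1.31182526e-01,  1.48924658e+00, -1.59662544e-05,
        1.52300985e+00, -8.54276976e-02]), 'dq': array([-0.00052793,  0.00093454, -0.00109191, -0.00155902, -0.0008675 ,
       -0.00168555]), 'joint_torque': array([-1.85096367e-03, -5.59840214e+01, -4.91760886e+01,  7.66839506e-02,
        3.58412240e-02, -1.34229167e-04]), 'tool_pos': array([0.26645204, 0.53689569, 0.18579271]), 'orientation': array([-7.17241087e-01, -3.05804751e+00,  2.76403421e-03]), 'force': array([-0.1777697 , -0.49601188,  0.48728154]), 'wrist_torque': array([ 0.07721799,  0.0748844 , -0.01472195]), 'gripper_force': 0.0, 'opening': 0.09312622001662808}
top [[530.1138077879667, 0.0, 275.9061283882621], [0.0, 530.1138077879667, 217.64293763845978], [0.0, 0.0, 1.0]] [[0.007, -1.0, -0.01, -0.163], [-0.987, -0.006, -0.161, 0.522], [0.161, 0.011, -0.987, 0.977], [0.0, 0.0, 0.0, 1.0]]
side [[524.7634754280215, 0.0, 268.07907182577696], [0.0, 524.7634754280215, 217.13985201728448], [0.0, 0.0, 1.0]] [[-0.89, 0.456, 0.005, 0.531], [0.335, 0.66, -0.672, -0.003], [-0.31, -0.596, -0.74, 1.101], [0.0, 0.0, 0.0, 1.0]]
```

View pics/top0.png

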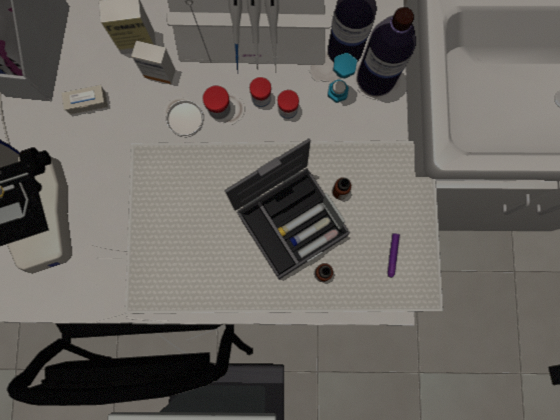

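View pics/side0.png

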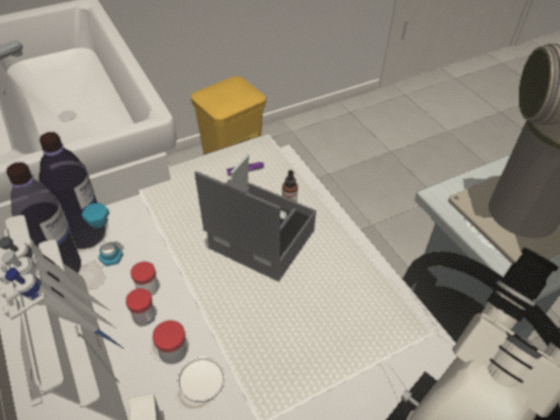

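The top view shows the case around (295,225), with the cover behind it (from (230,190) to (305,150)). The bottles are at (342,188) and (324,272), and the purple decoy at (393,255). I'll enlarge this area.

Run:
```python
import cv2,numpy as np
im=cv2.imread("pics/top0.png")[130:290,215:365]
im=cv2.convertScaleAbs(cv2.resize(im,None,fx=3.75,fy=3.75,interpolation=cv2.INTER_CUBIC),alpha=2.2)
im2=cv2.imread("pics/side0.png")[150:285,185:335]
im2=cv2.convertScaleAbs(cv2.resize(im2,(0,0),fx=3.75*.6,fy=3.75*.6,interpolation=cv2.INTER_CUBIC),alpha=1.8)
cv2.imwrite("pics/topz.png",im)
```

```text
(no output)
```

View pics/topz.png

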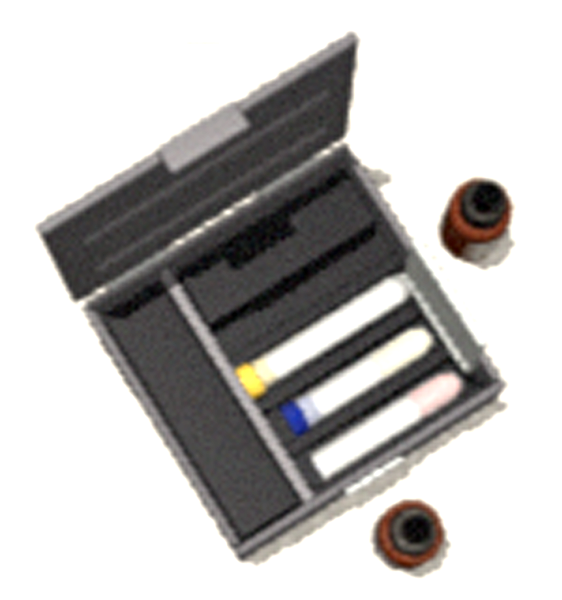

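Enlarged top view: the rim corners are at FL(238,548), FR(500,385), BL(85,300) and BR(348,150). The cover's free-edge corners are (40,228) and (355,38). The flap is the light strip at about (412,280)-(472,370), and the bottle bulbs are at (487,197) and (413,528).

```bash
cat > h.py <<'E'
import numpy as np
from scipy.optimize import least_squares
d=np.load("pics/top0.npz");K,E=d["K"],d["E"]
def ray(p,z):
    r=E[:3,:3].T@np.linalg.solve(K,[p[0],p[1],1]);o=-E[:3,:3].T@E[:3,3]
    return o+r*(z-o[2])/r[2]
zz=lambda u,v:(215+(u+.5)/3.75-.5,130+(v+.5)/3.75-.5)
def proj(P):
    c=K@(E[:3,:3]@P+E[:3,3]);return c[:2]/c[2]
def toz(p):return (p[0]+.5-215)*3.75-.5,(p[1]+.5-130)*3.75-.5
C=np.array([ray(zz(*p),.06)for p in[(238,548),(500,385),(85,300),(348,150)]])
M=np.array([[-75,80],[-75,-80],[75,80],[75,-80]])/1e3
def R(a):return np.array([[np.cos(a),-np.sin(a)],[np.sin(a),np.cos(a)]])
s=least_squares(lambda v:(M@R(v[2]).T+v[:2]-C[:,:2]).ravel(),[.5,-.2,.3])
X,Y,A=s.x
def w(x,y,z):return np.r_[R(A)@[x/1e3,y/1e3]+[X,Y],z/1e3]
def flap(x,a,l=105):return w(x,-70+l*np.cos(a),50+l*np.sin(a))
def cover(y,a,l=150,n=7):return w(75-l*np.cos(a)+n*np.sin(a),y,61+l*np.sin(a)+n*np.cos(a))
E
python3 - <<'E'
from h import *
np.set_printoptions(precision=4,suppress=True)
print(X,Y,A,np.abs(s.fun).max())
for a in(1.4,1.5,1.6,1.7):print(a,[np.round(toz(proj(flap(x,a)))) for x in(-58,2)])
for a in(1.5,1.6,1.7,1.8):print(a,[np.round(toz(proj(cover(y,a)))) for y in(82,-82)])
for p in[(487,197),(413,528)]:
    b=ray(zz(*p),.1);print(b,R(A).T@(b[:2]-[X,Y])*1e3)
for x in(-58,2):print("flaphinge",np.round(toz(proj(flap(x,1.5,0)))))
print("flapedge",flap(-28,1.5),"cover edge",cover(0,1.65))
E
```

```text
0.5129783697626299 -0.19141154417858958 0.5538339286615857 0.005501455881269046
1.4 [array([462., 361.]), array([392., 250.])]
1.5 [array([482., 349.]), array([411., 238.])]
1.6 [array([501., 337.]), array([431., 226.])]
1.7 [array([521., 325.]), array([450., 215.])]
1.5 [array([ 50., 248.]), array([375.,  55.])]
1.6 [array([ 33., 219.]), array([356.,  27.])]
1.7 [array([ 16., 191.]), array([338.,   1.])]
1.8 [array([ -0., 165.]), array([320., -24.])]
[ 0.5798 -0.2851  0.1   ] [   7.5732 -114.7909]
[ 0.4187 -0.2478  0.1   ] [-109.818     1.5859]
flaphinge [470. 373.]
flaphinge [407. 273.]
flapedge [ 0.5221 -0.2594  0.1547] cover edge [ 0.5928 -0.1421  0.21  ]
```

```bash
cat >> h.py <<'E'
from scipy.spatial.transform import Rotation as Ro
def here():
    from plant import robot
    st=robot.read_state();T=Ro.from_rotvec(st["orientation"]).as_matrix()
    return st["tool_pos"],np.degrees(np.arctan2(T[1,1],T[0,1])),st
def incase(p):return np.round(np.r_[R(A).T@(p[:2]-[X,Y])*1e3,p[2]*1e3],1)
def delta(*P):
    p,y,_=here();print("dyaw",round((np.degrees(A)-90)-y,1))
    for q in P:print(np.round((w(*q)-p)*1e3).tolist())
E
python3 -c "
from h import *
delta((-28,-110,330),(-28,-110,135))"
```

```text
dyaw -121.9
[281.0, -837.0, 144.0]
[281.0, -837.0, -51.0]
```

```bash
python3 -m inch '[0,0,40,0,0, 0,-40,60,-7,0, 0,-80,75,-14,0, 10,-120,90,-21,0, 20,-160,105,-28,0, 30,-200,120,-35,0, 40,-240,130,-42,0, 55,-280,144,-49,0, 70,-315,144,-56,0, 85,-350,144,-63,0]' && python3 -m inch '[15,-35,0,-7,0, 30,-70,0,-14,0, 45,-105,0,-21,0, 60,-140,0,-28,0, 75,-175,0,-35,0, 90,-210,0,-42,0, 105,-245,0,-49,0, 120,-280,0,-56,0, 135,-315,0,-59,0, 150,-350,0,-59,0]'
python3 - <<'E'
from h import *
delta((-28,-110,330),(-28,-110,135))
E
```

```text
t: 0.93
tool_pos: [0.3494, 0.1922, 0.332]
orientation: [2.215, 2.227, 0.004]
force: [1.5, 0.9, 0.3]
opening: 0.0307
gripper_force: 0.0
t: 1.77
tool_pos: [0.4993, -0.1583, 0.3302]
orientation: [-3.024, -0.849, 0.001]
force: [-0.2, 0.3, 0.2]
opening: -0.0001
gripper_force: 0.0
dyaw 0.4
[48.0, -141.0, -0.0]
[48.0, -141.0, -195.0]
```

```bash
python3 -m inch '[12,-36,0,0,0, 24,-72,0,0,0, 36,-108,0,0,0, 48,-141,-15,0,0, 48,-141,-50,0,0, 48,-141,-90,0,0, 48,-141,-110,0,0, 48,-141,-110,0,0]'
python3 - <<'E'
from h import *
import cv2
from plant import read_camera
p,y,_=here();print(incase(p),y-np.degrees(A)+90)
c=read_camera("wrist");t=read_camera("top")["image"]
print(c["K"],c["mount"])
a=cv2.convertScaleAbs(cv2.resize(c["image"],(400,300)),alpha=1.8)
b=cv2.resize(cv2.convertScaleAbs(t[130:290,205:365],alpha=2),(400,400),interpolation=cv2.INTER_CUBIC)
o=np.zeros((400,800,3),np.uint8);o[:300,:400]=a;o[:,400:]=b
cv2.imwrite("pics/w1.png",o)
E
```

```text
t: 2.43
tool_pos: [0.5438, -0.2955, 0.2127]
orientation: [-3.014, -0.852, 0.012]
force: [-0.8, 1.2, -1.3]
opening: 0.0002
gripper_force: 0.0
[ -28.6 -104.7  212.7] -0.1674593295772553
[[325.1922621    0.         283.11429706]
 [  0.         325.1922621  209.58116825]
 [  0.           0.           1.        ]] [[-7.26062205e-04 -9.63743307e-01 -2.66830118e-01  7.35146949e-02]
 [ 9.99999266e-01 -4.40889805e-04 -1.12864723e-03  1.38238099e-03]
 [ 9.70083533e-04 -2.66830742e-01  9.63742919e-01 -1.97733490e-01]
 [ 0.00000000e+00  0.00000000e+00  0.00000000e+00  1.00000000e+00]]
```

View pics/w1.png

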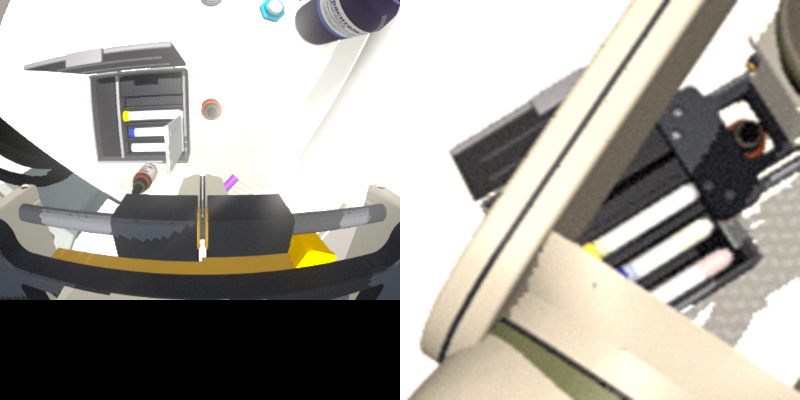

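The wrist view shows the flap (165–187, 115–165) upright and leaning slightly inward. The closed fingers (203,215) are on its outer side, and bottle_right (210,108) is clear. I'll work out the arc next.

Run:
```python
from h import *
def tcp(a,r=82,f=17.5):
    return (-28,-70+r*np.cos(a)-1.5*np.sin(a)-f, 50+r*np.sin(a)+1.5*np.cos(a))
L=[(-28,-110,134),(-28,-105,134)]+[tcp(a) for a in np.arange(1.5,-.05,-.1)]+[tcp(-.06)]
delta(*L);print(np.round([tcp(0),tcp(-.06)],1))
```

```text
dyaw 0.1
[0.0, -3.0, -86.0]
[-2.0, 1.0, -86.0]
[-14.0, 20.0, -88.0]
[-18.0, 27.0, -89.0]
[-22.0, 34.0, -91.0]
[-26.0, 40.0, -93.0]
[-30.0, 47.0, -96.0]
[-34.0, 53.0, -100.0]
[-38.0, 59.0, -105.0]
[-41.0, 64.0, -110.0]
[-44.0, 69.0, -116.0]
[-47.0, 73.0, -123.0]
[-49.0, 77.0, -130.0]
[-51.0, 80.0, -137.0]
[-52.0, 83.0, -145.0]
[-53.0, 84.0, -152.0]
[-54.0, 86.0, -160.0]
[-54.0, 86.0, -169.0]
[-54.0, 86.0, -174.0]
[[-28.   -5.5  51.5]
 [-28.   -5.6  46.6]]
```

```bash
python3 -m inch '[0,-3,-40,0,0, 0,-3,-75,0,0, 0,-3,-86,0,0, -2,1,-86,0,0, -8,10,-87,0,0, -14,20,-88,0,0, -18,27,-89,0,0, -22,34,-91,0,0, -26,40,-93,0,0, -30,47,-96,0,0]'; python3 -m inch '[-4,6,-4,0,0, -8,12,-9,0,0, -11,17,-14,0,0, -14,22,-20,0,0, -17,26,-27,0,0, -19,30,-34,0,0, -21,33,-41,0,0, -22,36,-49,0,0, -23,37,-56,0,0, -24,39,-64,0,0]'; python3 -c "
from h import *
p,y,_=here();print(incase(p))"
```

```text
t: 3.37
tool_pos: [0.5176, -0.2503, 0.1262]
orientation: [3.021, 0.855, 0.002]
force: [-0.2, -0.5, 0.3]
opening: 0.0005
gripper_force: 0.0
t: 4.2
tool_pos: [0.4931, -0.2113, 0.06]
orientation: [3.023, 0.855, 0.0]
force: [-0.6, -0.6, 1.2]
opening: 0.0007
gripper_force: 0.0
[-27.4  -6.5  60. ]
```

```bash
python3 -m inch '[0,0,-4,0,0, 0,0,-8,0,0, 0,0,-11,0,0, 0,0,-11,0,0]'
python3 - <<'E'
from h import *
import cv2
from plant import read_camera
p,y,_=here();print(incase(p))
c=read_camera("wrist")["image"]
cv2.imwrite("pics/w2.png",cv2.convertScaleAbs(c,alpha=1.5))
E
```

```text
t: 4.53
tool_pos: [0.4929, -0.2113, 0.049]
orientation: [-3.022, -0.855, 0.001]
force: [1.0, -0.3, 0.1]
opening: 0.0007
gripper_force: 0.0
[-27.5  -6.3  49. ]
```

View pics/w2.png

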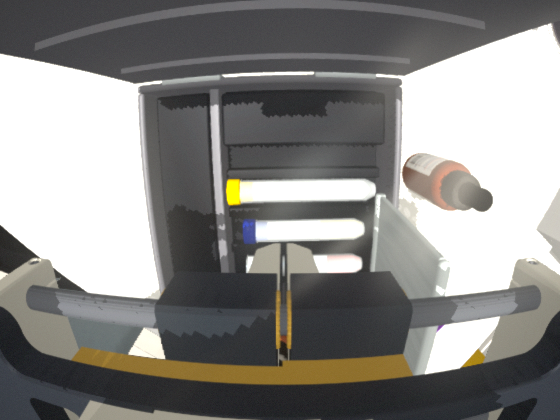

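The wrist view shows the flap still upright: its side edge runs from (378,195) to (440,262), right of the fingers, and the tubes are uncovered. The force stayed near zero, so I'll check the other views before moving again.

Run:
```python
from h import *
import cv2
from plant import read_camera
p,y,st=here();print(incase(p),st["t"],st["q"])
f=lambda i,a:cv2.convertScaleAbs(i,alpha=a)
t=f(read_camera("top")["image"],2)[130:290,205:365]
s=f(read_camera("side")["image"],1.6)[130:290,170:340]
w_=f(read_camera("wrist")["image"],1.5)
o=np.zeros((600,800,3),np.uint8)
o[:300,:300]=cv2.resize(t,(300,300),interpolation=2);o[:,300:]=0
o[300:,:400]=cv2.resize(w_,(400,300));o[:400,300:]=0
o[:400,320:745]=cv2.resize(s,(425,400),interpolation=2)
cv2.imwrite("pics/c3.png",o)
```

```text
[-27.4  -6.5  49.5] 4.5833 [-5.00536647e-01  7.02978177e-02  1.81054994e+00 -1.66120469e-05
  1.26105438e+00  5.18893315e-01]
```

View pics/c3.png

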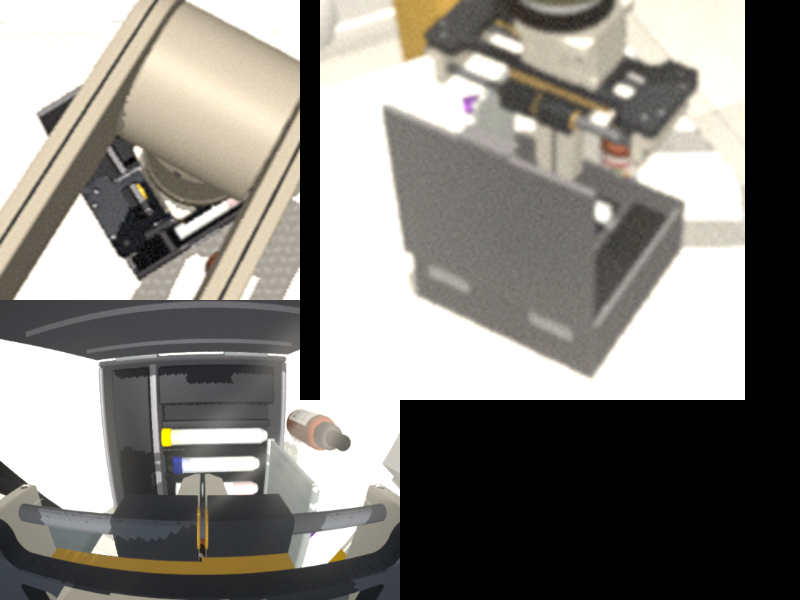

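The flap hasn't moved (about 1.47 rad) and the finger is inside the case, so it slipped past without folding the flap. I'll back out, retry lower and slower, and look partway through.

```bash
python3 -c "
from h import *
delta((-30,-6,200),(-30,-112,200),(-30,-112,116),(-30,-85,116),(-30,-70,116))"
```

```text
dyaw 0.1
[-3.0, -1.0, 150.0]
[53.0, -91.0, 150.0]
[53.0, -91.0, 66.0]
[39.0, -68.0, 66.0]
[31.0, -55.0, 66.0]
```

```bash
python3 -m inch '[0,0,40,0,0, -1,0,80,0,0, -2,-1,120,0,0, -3,-1,155,0,0, -3,-1,160,0,0, 15,-30,160,0,0, 33,-60,160,0,0, 53,-91,160,0,0, 53,-91,160,0,0, 53,-91,160,0,0]'; python3 -m inch '[0,0,-40,0,0, 0,0,-80,0,0, 0,0,-94,0,0, 0,0,-94,0,0, 0,0,-94,0,0]'
python3 - <<'E'
from h import *
import cv2
from plant import read_camera
p,y,st=here();print(incase(p))
cv2.imwrite("pics/w4.png",cv2.convertScaleAbs(read_camera("wrist")["image"],alpha=1.5))
E
```

```text
t: 5.57
tool_pos: [0.546, -0.3034, 0.2078]
orientation: [-3.022, -0.852, 0.003]
force: [-0.3, 0.2, -0.6]
opening: 0.0005
gripper_force: 0.0
t: 5.98
tool_pos: [0.5458, -0.3015, 0.1164]
orientation: [-3.022, -0.856, 0.001]
force: [0.5, 0.3, 0.9]
opening: 0.0005
gripper_force: 0.0
[ -30.  -110.9  116.4]
```

View pics/w4.png

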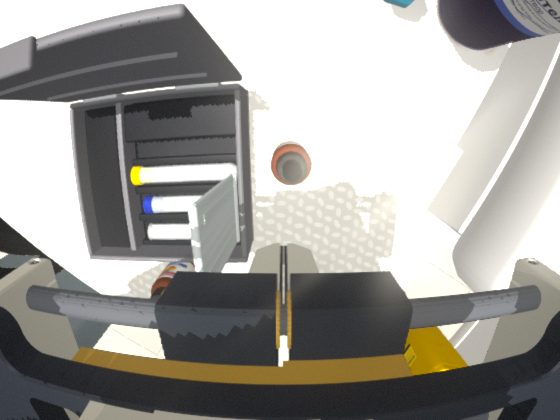

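The finger (283,240) is on the outer side of the flap, whose top corner is near (197,208); bottle_right is clear at (291,162). I'll advance slowly.

```bash
for i in 1 2 3; do :; done; python3 -m inch '[-4,7,0,0,0, -8,14,0,0,0, -12,20,0,0,0, -16,25,0,0,0, -16,25,0,0,0]'; python3 -m inch '[-4,7,0,0,0, -8,13,0,0,0, -11,18,0,0,0, -13,21,0,0,0, -13,21,0,0,0]';python3 - <<'E'
from h import *
import cv2
from plant import read_camera
p,y,st=here();print(incase(p))
cv2.imwrite("pics/w5.png",cv2.convertScaleAbs(read_camera("wrist")["image"],alpha=1.5))
E
```

```text
t: 6.45
tool_pos: [0.5297, -0.2762, 0.1165]
orientation: [3.022, 0.856, 0.001]
force: [-0.6, 0.4, -0.4]
opening: 0.0001
gripper_force: 0.0
t: 6.87
tool_pos: [0.5168, -0.2556, 0.1157]
orientation: [-3.022, -0.856, 0.0]
force: [0.3, -0.7, 0.3]
opening: 0.0006
gripper_force: 0.0
[-30.5 -56.5 115.7]
```

View pics/w5.png

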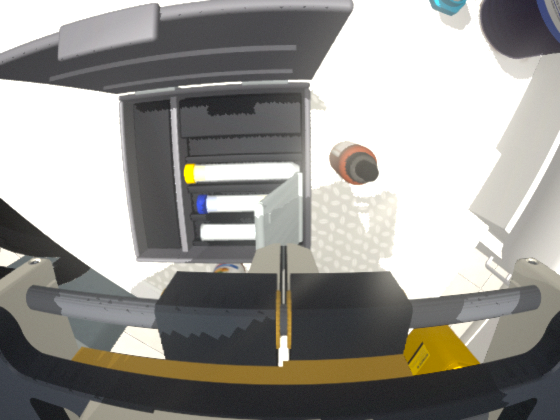

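The flap has started to tilt: its top corner moved to (258,207) while the hinge corner is at (300,175), which gives about 1.3 rad. I'll set up a numeric flap measurement using a colour mask and rays onto the edge's circle, then push on in small steps.

Run:
```python
import cv2
im=cv2.imread("pics/w5.png")
for r in(195,205,215,225,240):print(r,[tuple(int(v) for v in im[r,c]) for c in range(240,318,6)])
```

```text
195 [(184, 188, 184), (195, 200, 196), (208, 212, 210), (213, 228, 231), (220, 243, 244), (195, 201, 196), (184, 190, 184), (183, 190, 186), (180, 190, 183), (184, 194, 188), (255, 255, 255), (177, 177, 180), (204, 216, 220)]
205 [(255, 255, 255), (255, 255, 255), (255, 255, 255), (255, 255, 255), (172, 177, 172), (182, 188, 183), (184, 192, 188), (178, 184, 180), (170, 176, 172), (172, 180, 176), (204, 210, 206), (128, 129, 130), (208, 222, 225)]
215 [(72, 74, 70), (80, 81, 78), (88, 88, 86), (255, 255, 255), (172, 177, 174), (174, 180, 176), (164, 168, 164), (168, 174, 170), (170, 177, 172), (168, 174, 171), (201, 210, 206), (120, 120, 122), (222, 236, 237)]
225 [(255, 255, 255), (255, 255, 255), (255, 255, 255), (206, 213, 208), (168, 172, 168), (166, 170, 165), (166, 172, 170), (166, 172, 166), (165, 171, 166), (164, 170, 166), (201, 208, 204), (117, 117, 118), (224, 237, 240)]
240 [(116, 116, 116), (104, 104, 100), (105, 105, 105), (201, 207, 201), (176, 180, 176), (162, 166, 164), (165, 171, 165), (165, 171, 165), (162, 166, 164), (158, 165, 159), (198, 202, 198), (116, 114, 116), (214, 226, 230)]
```

```bash
cat >> h.py <<'E'
import cv2
def flapang(save=None):
    from plant import read_camera
    p,y,st=here();T=Ro.from_rotvec(st["orientation"]).as_matrix()
    c=read_camera("wrist");im=cv2.convertScaleAbs(c["image"],alpha=1.5);k=c["K"];Mt=np.array(c["mount"])
    if save:cv2.imwrite(save,im)
    m=cv2.inRange(im,(140,140,140),(215,220,220));m[:195]=0;m[250:]=0
    m=cv2.morphologyEx(m,cv2.MORPH_OPEN,np.ones((5,5),np.uint8))
    n,l,s,_=cv2.connectedComponentsWithStats(m);out=[]
    for i in range(1,n):
        if s[i,4]<300:continue
        rr,cc=np.where(l==i);rows=[r for r in np.unique(rr)if r>=210]
        if not rows:continue
        r0=int(np.median(rows));c0=cc[rr==r0].min()
        v=np.array([c0-k[0,2],r0-k[1,2]])/k[0,0];t=np.linalg.norm(v)
        d=Mt[:3,:3]@np.r_[np.sin(t)*v/t,np.cos(t)]
        d=T@d;o=p+T@Mt[:3,3]
        Q=R(A).T;o=np.r_[Q@(o[:2]-[X,Y]),o[2]]*1e3-[0,-70,50];d=np.r_[Q@d[:2],d[2]]
        a,b,e=d[1]**2+d[2]**2,o[1]*d[1]+o[2]*d[2],o[1]**2+o[2]**2-105**2
        q=b*b-a*e
        ang=[]
        if q>0:
            for sg in(-1,1):
                P=o+d*((-b+sg*np.sqrt(q))/a);ang.append((round(float(np.arctan2(P[2],P[1])),2),round(float(P[0]))))
        out.append((s[i].tolist(),int(c0),r0,ang))
    print(incase(p),np.round(st["force"],1));[print(o) for o in out]
E
python3 - <<'E'
from h import *
flapang("pics/s0.png")
f=lambda a,r=68,h=3:(-30,-70+r*np.cos(a)-1.5*np.sin(a)-h,50+r*np.sin(a)+1.5*np.cos(a))
delta(*[f(a) for a in np.arange(1.3,-.05,-.1)])
E
```

```text
[-30.6 -56.9 115.7] [0.1 0.2 0.3]
([177, 195, 10, 55, 301], 180, 229, [(0.71, -24), (-0.04, -49)])
([254, 195, 48, 55, 2345], 255, 229, [(1.31, -12), (-1.13, -80)])
([473, 195, 87, 55, 3711], 488, 229, [])
dyaw 0.1
[0.0, 1.0, 0.0]
[-3.0, 7.0, -2.0]
[-7.0, 12.0, -4.0]
[-10.0, 17.0, -8.0]
[-13.0, 22.0, -11.0]
[-16.0, 26.0, -16.0]
[-18.0, 30.0, -21.0]
[-20.0, 34.0, -26.0]
[-22.0, 37.0, -32.0]
[-24.0, 40.0, -38.0]
[-25.0, 42.0, -44.0]
[-26.0, 43.0, -51.0]
[-27.0, 44.0, -57.0]
[-27.0, 45.0, -64.0]
```

Flap angle is 1.31 rad, and the measurement works. I'll continue to a≈1.0.

```bash
python3 -m inch '[-2,3,-1,0,0, -3,7,-2,0,0, -5,10,-3,0,0, -7,12,-4,0,0, -9,15,-6,0,0, -10,17,-8,0,0, -10,17,-8,0,0]'; python3 -c "
from h import *
flapang('pics/s1.png')"
```

```text
t: 7.55
tool_pos: [0.5066, -0.2386, 0.1072]
orientation: [-3.022, -0.856, 0.001]
force: [0.6, -0.3, 0.1]
opening: 0.0002
gripper_force: 0.1
[-30.2 -36.8 107.2] [ 0.6 -0.3  0.1]
([253, 195, 75, 55, 3258], 254, 229, [(1.1, -12), (-0.91, -72)])
([489, 195, 71, 55, 2923], 505, 229, [])
```

```bash
python3 -m inch '[-1,3,-1,0,0, -3,5,-3,0,0, -4,7,-5,0,0, -6,9,-8,0,0, -6,9,-8,0,0]'; python3 -c "
from h import *
flapang('pics/s2.png')"
python3 -m inch '[-1,2,-2,0,0, -2,4,-5,0,0, -3,6,-7,0,0, -4,8,-10,0,0, -4,8,-10,0,0]'; python3 -c "
from h import *
flapang('pics/s3.png')"
```

```text
t: 8.02
tool_pos: [0.5004, -0.2296, 0.0988]
orientation: [-3.022, -0.855, 0.001]
force: [-1.0, 0.3, -0.4]
opening: 0.0007
gripper_force: 0.1
[-30.7 -25.9  98.8] [-1.   0.3 -0.4]
([251, 195, 91, 55, 3801], 252, 229, [(0.97, -12), (-0.77, -67)])
([499, 195, 61, 55, 2407], 515, 229, [])
t: 8.48
tool_pos: [0.4965, -0.2216, 0.0888]
orientation: [-3.022, -0.855, 0.001]
force: [-0.9, 0.1, 0.0]
opening: 0.0005
gripper_force: 0.0
[-29.9 -17.1  88.8] [-0.9  0.1  0. ]
([248, 195, 108, 55, 4500], 248, 229, [(0.84, -10), (-0.61, -58)])
([510, 195, 50, 55, 2092], 522, 229, [])
```

```bash
python3 -c "
import cv2,numpy as np
s=[cv2.resize(cv2.imread(f'pics/s{i}.png')[130:310,130:370],(400,300),interpolation=2) for i in range(4)]
cv2.imwrite('pics/m1.png',np.vstack([np.hstack(s[:2]),np.hstack(s[2:])]))"
```

```text
(no output)
```

View pics/m1.png

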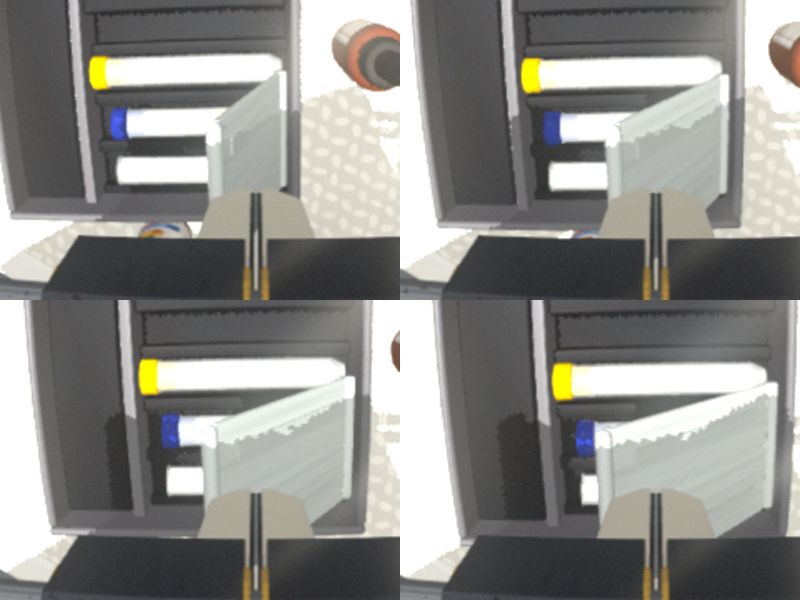

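The montage shows the flap folding (bead at (208,130), then (605,430)), always right at the finger's leading side. So the real fingertips sit about 35 mm above the nominal TCP: the first pass went over the flap, and now only the bead is being pushed. I'll back up, come down on the flap's face and follow it lower.

```bash
python3 -m inch '[0,0,10,0,0, 0,0,20,0,0, 5,-10,20,0,0, 8,-19,18,0,0, 8,-19,10,0,0, 8,-19,0,0,0, 8,-19,-8,0,0, 8,-19,-8,0,0]';  python3 -c "
from h import *
flapang('pics/s4.png')"; python3 -m inch '[0,0,-5,0,0, 0,0,-10,0,0, 0,0,-15,0,0, 0,0,-20,0,0, 0,0,-20,0,0]'; python3 -c "
from h import *
flapang('pics/s5.png')
delta((-35,-20,52),(-35,0,35),(-35,5,16))"
```

```text
t: 9.2
tool_pos: [0.5029, -0.24, 0.0779]
orientation: [-3.019, -0.854, 0.006]
force: [0.1, -0.0, 0.5]
opening: 0.0001
gripper_force: 0.0
[-34.1 -36.   77.9] [ 0.1 -0.   0.5]
([505, 195, 55, 55, 2301], 517, 229, [])
([208, 197, 126, 53, 4229], 235, 229, [(1.03, -7), (-0.71, -62)])
t: 9.67
tool_pos: [0.5046, -0.2409, 0.0605]
orientation: [-3.022, -0.855, 0.001]
force: [0.2, 0.2, -0.0]
opening: 0.0006
gripper_force: 0.0
[-33.1 -37.7  60.5] [ 0.2  0.2 -0. ]
([512, 195, 48, 55, 2149], 518, 229, [])
([192, 200, 143, 50, 4094], 233, 229, [(1.08, 1), (-0.74, -55)])
dyaw 0.1
[-11.0, 14.0, -9.0]
[-22.0, 31.0, -26.0]
[-24.0, 35.0, -45.0]
```

```bash
sed -i 's/r0=int(np.median(rows));c0=cc\[rr==r0\].min()/c0=cc.min();r0=int(np.median(rr[cc==c0]))/' h.py; python3 -m inch '[0,0,-5,0,0, 0,0,-10,0,0, 0,0,-10,0,0]'; python3 -c "
from h import *
flapang('pics/s6.png')"; python3 -m inch '[0,0,-4,0,0, 0,0,-8,0,0, 0,0,-8,0,0]'; python3 -c "
from h import *
flapang('pics/s7.png')"
```

```text
t: 9.97
tool_pos: [0.5049, -0.2411, 0.0508]
orientation: [-3.022, -0.855, 0.001]
force: [-0.5, 0.2, 0.6]
opening: 0.0002
gripper_force: 0.4
[-33.  -38.   50.8] [-0.5  0.2  0.6]
([517, 195, 43, 55, 1903], 517, 223, [])
([173, 203, 163, 47, 4195], 173, 245, [(0.7, -12), (0.03, -38)])
t: 10.27
tool_pos: [0.5049, -0.2411, 0.0429]
orientation: [-3.022, -0.855, 0.001]
force: [0.5, -0.3, -0.5]
opening: 0.0005
gripper_force: 0.3
[-33.  -38.   42.9] [ 0.5 -0.3 -0.5]
([521, 195, 39, 55, 1646], 521, 226, [])
([159, 203, 179, 47, 4361], 159, 243, [(0.57, -13), (0.25, -25)])
```

Measured: the flap is now at 0.57 and following, with a finger offset of about 40 mm. I'll continue down the arc.

```bash
python3 -m inch '[-3,5,-4,0,0, -6,10,-7,0,0, -9,15,-10,0,0, -13,20,-13,0,0, -16,26,-17,0,0, -20,32,-21,0,0, -21,34,-24,0,0, -21,34,-24,0,0]'; python3 -c "
from h import *
flapang('pics/s8.png')"; python3 -m inch '[-1,1,-3,0,0, -1,2,-6,0,0, -1,2,-6,0,0]'; python3 -c "
from h import *
flapang('pics/s9.png')"
```

```text
t: 10.98
tool_pos: [0.4834, -0.2065, 0.0199]
orientation: [-3.022, -0.856, 0.001]
force: [-3.2, 1.6, 5.0]
opening: 0.0007
gripper_force: 2.4
[-33.1   2.8  19.9] [-3.2  1.6  5. ]
([411, 195, 22, 55, 833], 411, 246, [(1.18, 12), (-2.02, -67)])
([245, 212, 125, 18, 1566], 245, 227, [(0.64, 5), (-0.38, -29)])
([224, 241, 56, 9, 426], 224, 246, [(0.41, -10), (-0.01, -28)])
([287, 241, 61, 9, 423], 287, 245, [(0.84, 5), (-0.86, -58)])
t: 11.28
tool_pos: [0.4838, -0.2064, 0.0189]
orientation: [3.02, 0.855, -0.0]
force: [-21.1, 5.5, 46.0]
opening: 0.0005
gripper_force: 23.0
[-32.7   2.6  18.9] [-21.1   5.5  46. ]
([412, 195, 21, 55, 836], 412, 245, [(1.18, 13), (-2.03, -65)])
([222, 213, 150, 25, 1889], 222, 230, [(0.4, -3), (-0.0, -17)])
([224, 242, 56, 8, 422], 224, 247, [(0.42, -10), (-0.03, -28)])
```

The force rose to 46 N at a stop and the edge measures 0.0 rad, so the flap is flat. I'll lift off and check.

```bash
python3 -m inch '[0,0,20,0,0, 0,0,60,0,0, 0,0,100,0,0, 0,0,140,0,0, 0,0,180,0,0, 0,0,220,0,0, 0,0,260,0,0, 0,0,260,0,0]'; python3 -c "
from h import *
from plant import read_camera
flapang('pics/s10.png')
t=cv2.convertScaleAbs(read_camera('top')['image'],alpha=2)[130:290,205:365]
s=cv2.convertScaleAbs(read_camera('side')['image'],alpha=1.6)[130:290,170:340]
a=cv2.resize(cv2.imread('pics/s10.png'),(400,300))
b=cv2.resize(cv2.imread('pics/s9.png'),(400,300))
c=cv2.resize(t,(400,300));d=cv2.resize(s,(400,300))
cv2.imwrite('pics/m2.png',np.vstack([np.hstack([a,b]),np.hstack([c,d])]))"
```

```text
t: 12.0
tool_pos: [0.486, -0.2065, 0.2832]
orientation: [3.014, 0.853, 0.015]
force: [0.1, -0.2, 1.6]
opening: 0.0003
gripper_force: 0.0
[-30.9   1.3 283.2] [ 0.1 -0.2  1.6]
([447, 195, 50, 55, 1494], 447, 217, [])
([288, 211, 71, 39, 2067], 288, 220, [(0.92, -65), (-0.97, -117)])
([246, 212, 35, 19, 366], 246, 217, [])
([203, 223, 48, 27, 684], 203, 243, [])
```

View pics/m2.png

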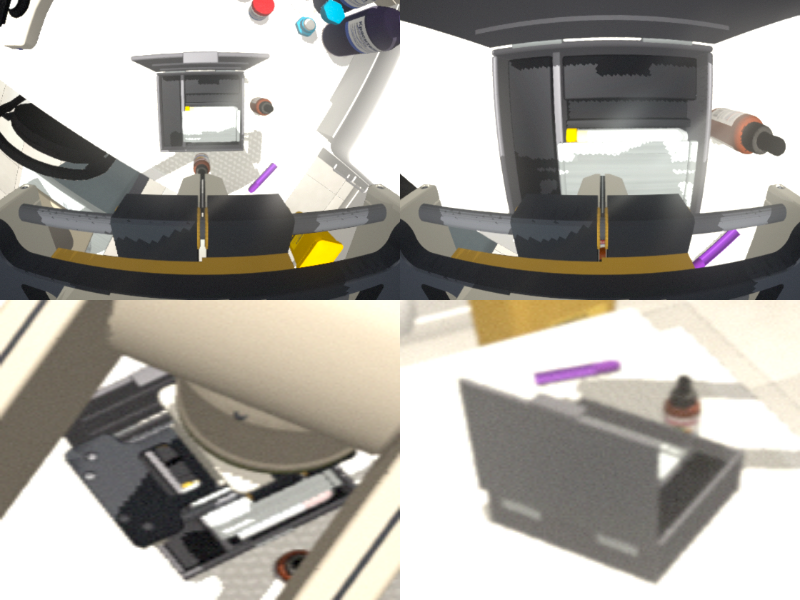

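The flap lies flat over the tubes (bright plate at (210,125) in the wrist view), and both bottles are standing undisturbed. Next is the cover, from behind.

Run:
```python
from h import *
f=lambda a,r=120,t=8,H=32:(75-r*np.cos(a)+7*np.sin(a)+t,0,61+r*np.sin(a)+7*np.cos(a)-H)
delta((130,0,283),(130,0,149),(105,0,149),*[f(a) for a in list(np.arange(1.6,.05,-.1))+[0,-.05]])
```

```text
dyaw 0.1
[140.0, 82.0, 10.0]
[140.0, 82.0, -124.0]
[119.0, 69.0, -124.0]
[109.0, 63.0, -125.0]
[99.0, 56.0, -124.0]
[89.0, 50.0, -125.0]
[79.0, 44.0, -127.0]
[69.0, 38.0, -130.0]
[59.0, 32.0, -134.0]
[50.0, 26.0, -140.0]
[42.0, 21.0, -146.0]
[34.0, 16.0, -153.0]
[26.0, 11.0, -162.0]
[20.0, 7.0, -171.0]
[14.0, 4.0, -181.0]
[9.0, 1.0, -191.0]
[5.0, -2.0, -202.0]
[2.0, -4.0, -214.0]
[-0.0, -5.0, -225.0]
[-2.0, -6.0, -237.0]
[-2.0, -6.0, -243.0]
```

```bash
python3 -m inch '[30,17,10,0,0, 60,35,10,0,0, 90,53,10,0,0, 120,70,10,0,0, 140,82,5,0,0, 140,82,-35,0,0, 140,82,-75,0,0, 140,82,-110,0,0, 140,82,-124,0,0, 140,82,-124,0,0]'
python3 - <<'E'
from h import *
p,y,st=here();print(incase(p),st["force"])
f=lambda a,r=120,t=8,H=32:(75-r*np.cos(a)+7*np.sin(a)+t,0,61+r*np.sin(a)+7*np.cos(a)-H)
delta(*[f(a) for a in (1.5,1.4,1.3,1.2,1.1,1,.8,.6)])
E
```

```text
t: 12.98
tool_pos: [0.6184, -0.1218, 0.1421]
orientation: [-3.016, -0.854, 0.017]
force: [-0.9, -0.0, 0.0]
opening: 0.0009
gripper_force: 0.0
[126.3   3.7 142.1] [-0.92918473 -0.02186156  0.02312524]
dyaw 0.1
[-36.0, -27.0, 7.0]
[-46.0, -33.0, 6.0]
[-56.0, -39.0, 4.0]
[-66.0, -45.0, 1.0]
[-76.0, -51.0, -3.0]
[-85.0, -57.0, -8.0]
[-102.0, -67.0, -22.0]
[-116.0, -76.0, -40.0]
```

```bash
python3 -m inch '[-12,-9,4,0,0, -24,-18,7,0,0, -36,-27,7,0,0, -41,-30,6,0,0, -46,-33,6,0,0, -51,-36,5,0,0, -56,-39,4,0,0, -61,-42,3,0,0, -66,-45,1,0,0]'
python3 - <<'E'
from h import *
import cv2
p,y,st=here();print(incase(p),st["force"])
f=lambda a,r=120,t=8,H=32:(75-r*np.cos(a)+7*np.sin(a)+t,0,61+r*np.sin(a)+7*np.cos(a)-H)
delta(*[f(a) for a in (1.2,1.1,1,.9,.8,.7,.6,.5,.4,.3,.2,.1,0)])
E
```

```text
t: 13.73
tool_pos: [0.557, -0.1685, 0.1509]
orientation: [3.023, 0.856, 0.001]
force: [1.4, -0.4, 0.8]
opening: 0.0007
gripper_force: 0.9
[ 49.5  -3.6 150.9] [ 1.35398443 -0.44378363  0.80667763]
dyaw 0.1
[-5.0, 1.0, -8.0]
[-14.0, -5.0, -12.0]
[-24.0, -10.0, -17.0]
[-32.0, -16.0, -24.0]
[-40.0, -21.0, -31.0]
[-48.0, -25.0, -39.0]
[-54.0, -29.0, -48.0]
[-60.0, -33.0, -58.0]
[-65.0, -36.0, -69.0]
[-69.0, -38.0, -80.0]
[-72.0, -40.0, -91.0]
[-74.0, -42.0, -103.0]
[-75.0, -42.0, -115.0]
```

```bash
python3 -m inch '[-5,0,-6,0,0, -10,-2,-10,0,0, -14,-5,-12,0,0, -19,-8,-15,0,0, -24,-10,-17,0,0, -28,-13,-20,0,0, -32,-16,-24,0,0, -36,-19,-28,0,0, -40,-21,-31,0,0]'
python3 - <<'E'
from h import *
p,y,st=here();print(incase(p),st["force"])
f=lambda a,r=120,t=8,H=32:(75-r*np.cos(a)+7*np.sin(a)+t,0,61+r*np.sin(a)+7*np.cos(a)-H)
delta(*[f(a) for a in (.8,.7,.6,.5,.4,.3,.2,.1,0)])
E
```

```text
t: 14.48
tool_pos: [0.5166, -0.1897, 0.1191]
orientation: [3.023, 0.855, -0.0]
force: [1.6, 1.0, 0.4]
opening: 0.0004
gripper_force: 0.6
[  4.   -0.5 119.1] [1.58562948 0.9614999  0.40397891]
dyaw 0.1
[0.0, 1.0, 1.0]
[-7.0, -4.0, -7.0]
[-14.0, -8.0, -17.0]
[-20.0, -12.0, -26.0]
[-25.0, -15.0, -37.0]
[-29.0, -17.0, -48.0]
[-32.0, -19.0, -59.0]
[-34.0, -20.0, -71.0]
[-35.0, -21.0, -83.0]
```

```bash
python3 -m inch '[-4,-2,-3,0,0, -7,-4,-7,0,0, -11,-6,-12,0,0, -14,-8,-17,0,0, -17,-10,-21,0,0, -20,-12,-26,0,0, -23,-14,-31,0,0, -25,-15,-37,0,0]'
python3 - <<'E'
from h import *
from plant import read_camera
p,y,st=here();print(incase(p),st["force"])
im=read_camera("wrist")["image"];cv2.imwrite("pics/v1.png",im)
g=cv2.cvtColor(im,cv2.COLOR_BGR2GRAY)
print("col281",g[100:250:6,281].tolist());print("col220",g[100:250:6,220].tolist());print("col340",g[100:250:6,340].tolist())
f=lambda a,r=120,t=8,H=32:(75-r*np.cos(a)+7*np.sin(a)+t,0,61+r*np.sin(a)+7*np.cos(a)-H)
delta(*[f(a) for a in (.4,.3,.2,.1,0)])
E
```

```text
t: 15.15
tool_pos: [0.4917, -0.2046, 0.0823]
orientation: [3.023, 0.855, -0.0]
force: [0.0, -1.1, 2.0]
opening: 0.0003
gripper_force: 0.6
[-25.   -0.1  82.3] [ 0.0113929  -1.13164436  2.03316041]
col281 [120, 120, 120, 119, 121, 120, 119, 121, 122, 122, 122, 122, 122, 123, 124, 121, 122, 121, 121, 81, 81, 79, 77, 77, 77]
col220 [119, 120, 120, 120, 120, 121, 120, 120, 121, 122, 122, 122, 122, 122, 124, 123, 124, 123, 124, 123, 117, 78, 77, 97, 77]
col340 [126, 125, 125, 123, 124, 121, 122, 121, 123, 122, 121, 121, 121, 121, 122, 121, 122, 77, 78, 77, 76, 77, 77, 76, 78]
dyaw 0.1
[1.0, -0.0, 1.0]
[-3.0, -3.0, -10.0]
[-6.0, -5.0, -21.0]
[-8.0, -6.0, -33.0]
[-9.0, -7.0, -45.0]
```

The camera sees an even cover face under the finger, and the reaction force is now upward, so the cover is following. I'll press it down.

```bash
python3 -m inch '[-2,-2,-5,0,0, -3,-3,-10,0,0, -5,-4,-15,0,0, -6,-5,-21,0,0, -7,-6,-27,0,0, -8,-6,-33,0,0, -9,-7,-38,0,0, -9,-7,-42,0,0, -9,-7,-42,0,0]'; python3 -m inch '[0,0,-2,0,0, 0,0,-4,0,0, 0,0,-4,0,0]'; python3 -c "
from h import *
p,y,st=here();print(incase(p),st['force'])"
```

```text
t: 15.95
tool_pos: [0.4824, -0.2109, 0.0395]
orientation: [-3.022, -0.855, 0.002]
force: [-0.5, -0.9, 0.7]
opening: 0.0005
gripper_force: 0.0
t: 16.2
tool_pos: [0.4832, -0.2113, 0.0366]
orientation: [3.023, 0.855, 0.0]
force: [0.6, 0.2, -0.1]
opening: 0.0001
gripper_force: 0.0
[-35.8  -1.3  36.6] [ 0.63280513  0.19467179 -0.14446403]
```

```bash
python3 -m inch '[0,0,-1.5,0,0, 0,0,-3,0,0, 0,0,-3,0,0]'; python3 -m inch '[0,0,-1.5,0,0, 0,0,-1.5,0,0]';python3 -c "
from h import *
from plant import read_camera
p,y,st=here();print(incase(p),st['force'])
im=read_camera('wrist')['image'];cv2.imwrite('pics/v2.png',im)
g=cv2.cvtColor(im,cv2.COLOR_BGR2GRAY)
for c in(200,240,281,320,360):print(c,g[10:260:10,c].tolist())"
```

```text
t: 16.45
tool_pos: [0.4835, -0.2114, 0.0363]
orientation: [3.023, 0.856, 0.0]
force: [-10.3, 4.9, 22.0]
opening: 0.0006
gripper_force: 10.9
t: 16.62
tool_pos: [0.4836, -0.2115, 0.0361]
orientation: [3.022, 0.856, 0.0]
force: [-16.3, 7.6, 35.0]
opening: 0.0005
gripper_force: 17.0
[-35.6  -1.6  36.1] [-16.34458765   7.61795572  34.9771129 ]
200 [231, 221, 222, 237, 216, 129, 126, 126, 126, 125, 124, 123, 123, 124, 123, 123, 123, 123, 122, 121, 119, 120, 76, 118, 76]
240 [237, 223, 230, 238, 225, 128, 127, 126, 126, 124, 125, 123, 122, 123, 123, 121, 121, 121, 120, 120, 120, 120, 77, 77, 76]
281 [223, 224, 237, 225, 169, 128, 127, 126, 125, 124, 123, 125, 123, 122, 122, 122, 121, 120, 119, 118, 116, 79, 77, 76, 40]
320 [222, 225, 222, 228, 154, 126, 126, 126, 124, 124, 123, 122, 122, 122, 121, 121, 119, 119, 118, 119, 82, 77, 76, 74, 74]
360 [219, 220, 231, 221, 190, 129, 129, 127, 127, 125, 124, 121, 121, 122, 120, 122, 121, 119, 119, 77, 77, 80, 79, 79, 75]
```

A hard stop at nominal z 36 (tip 68.5 mm) matches the shut cover's top, using the same offset as at the flap stop. I'll lift away and verify numerically.

```bash
python3 -m inch '[0,0,15,0,0, 0,0,50,0,0, 0,0,90,0,0, 0,0,130,0,0, 0,0,170,0,0, 0,0,210,0,0, 0,0,250,0,0, -15,35,260,0,0, -30,70,260,0,0, -45,105,260,0,0]'; python3 -m inch '[-15,40,0,0,0, -30,80,0,0,0, -45,115,0,0,0, -60,150,0,0,0, -75,190,0,0,0, -85,225,0,0,0, -85,260,0,0,0, -85,290,0,0,0, -85,290,0,0,0]'
python3 - <<'E'
from h import *
from plant import read_camera
im=read_camera("top")["image"];old=cv2.imread("pics/top0.png");cv2.imwrite("pics/top9.png",im)
g=cv2.cvtColor(im,cv2.COLOR_BGR2GRAY)
m=cv2.morphologyEx(cv2.inRange(g,25,100),cv2.MORPH_OPEN,np.ones((7,7),np.uint8))
n,l,s,_=cv2.connectedComponentsWithStats(m);i=l[225,295]
print(i and s[i]);cn=cv2.findContours((l==i).astype(np.uint8),0,2)[0][0]
b=cv2.boxPoints(cv2.minAreaRect(cn));print(b.tolist())
for q in b:print(incase(ray(q,.067)))
print("exp",[np.round(proj(w(x,y,68))) for x,y in[(-79,82),(-79,-82),(75,82),(75,-82)]])
for c in[(344,182),(325,270)]:
    x,y=c;print("bottle diff",np.abs(im[y-14:y+14,x-12:x+12].astype(int)-old[y-14:y+14,x-12:x+12]).mean())
E
```

```text
t: 17.5
tool_pos: [0.4383, -0.1058, 0.2938]
orientation: [3.022, 0.853, 0.004]
force: [0.1, 1.1, -0.3]
opening: 0.0003
gripper_force: 0.0
t: 18.25
tool_pos: [0.3521, 0.1882, 0.2922]
orientation: [-3.019, -0.862, -0.001]
force: [0.5, 0.4, -0.1]
opening: 0.0007
gripper_force: 0.0
[ 238  168  112  112 7566]
[[233.68235778808594, 209.92941284179688], [307.7705993652344, 162.7823486328125], [356.0294189453125, 238.61764526367188], [281.9411926269531, 285.76470947265625]]
[75.4 83.9 67. ]
[ 80.3 -83.   67. ]
[-89.8 -82.7  67. ]
[-92.4  80.2  67. ]
exp [array([277., 280.]), array([353., 234.]), array([235., 210.]), array([309., 165.])]
bottle diff 4.725198412698413
bottle diff 8.757440476190476
```

Run:
```python
from h import *
from plant import read_camera
im=cv2.imread("pics/top9.png");old=cv2.imread("pics/top0.png")
for x,y in[(344,186),(325,271)]:
    r=cv2.matchTemplate(im[y-25:y+25,x-25:x+25],old[y-9:y+9,x-9:x+9],cv2.TM_CCOEFF_NORMED);_,v,_,q=cv2.minMaxLoc(r);print("bottle",v,q[0]-16,q[1]-16)
c=read_camera("side");K2,E2=c["K"],c["extrinsics"];si=c["image"];cv2.imwrite("pics/side9.png",si)
g=cv2.cvtColor(si,cv2.COLOR_BGR2GRAY)
pr=lambda P:(lambda q:q[:2]/q[2])(K2@(E2[:3,:3]@P+E2[:3,3]))
for a in(0,.05,.1,.2):print(a,[np.round(pr(cover(y,a,154)),1).tolist() for y in(82,-82)],[np.round(pr(cover(y,a,75)),1).tolist() for y in(82,-82)])
m=cv2.morphologyEx(cv2.inRange(g,10,105),cv2.MORPH_OPEN,np.ones((5,5),np.uint8))
n,l,s,_=cv2.connectedComponentsWithStats(m)
i=l[230,265];print(s[i]);cn=cv2.findContours((l==i).astype(np.uint8),0,2)[0][0]
print(cv2.approxPolyDP(cn,4,True)[:,0].tolist())
```

```text
bottle 0.9972404837608337 0 0
bottle 0.980079710483551 0 0
0 [[318.7, 206.3], [247.8, 176.1]] [[299.1, 232.6], [226.1, 199.7]]
0.05 [[318.9, 203.8], [247.5, 173.6]] [[299.1, 231.5], [225.9, 198.5]]
0.1 [[319.0, 201.3], [247.2, 171.1]] [[299.0, 230.4], [225.6, 197.4]]
0.2 [[318.8, 196.8], [246.2, 166.4]] [[298.8, 228.4], [224.9, 195.3]]
[ 209  172  106  108 5900]
[[292, 172], [282, 191], [272, 190], [268, 197], [262, 186], [249, 183], [242, 188], [242, 206], [226, 204], [221, 211], [222, 220], [235, 222], [228, 226], [229, 240], [209, 236], [209, 247], [279, 279], [314, 221], [310, 206], [304, 211], [307, 218], [300, 223], [295, 219], [302, 211], [289, 201], [296, 191]]
```

```bash
python3 -c "
from plant import job
print(job.close_job())"
```

```text
the job is handed in; nothing more can be done
None
```

I folded the retaining flap flat over the tubes, then closed the cover down to its hard stop. Neither bottle moved in the top camera view, and I handed the job in at about 18 s.

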